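# Start the mould dryer at its control panel

## Robot

A 6-joint arm with a two-finger parallel gripper is mounted at the origin on a cart in front of the work surface, level with it; the furniture and walls round the work are solid. World frame = base frame: x ahead of the robot, y to its left, z up, the work surface at z = 0. Lengths are in m, angles in degrees, forces in N, time in s.
With the tool pointing down it reaches from about 0.25 to 0.725 m from the base axis. Payload 9.7 kg.
Tool frame: the origin (TCP) lies between the finger pads; the fingertips stand 19 mm ahead of it and the grasp point (between the pads) is the TCP; z points along the fingers, y is the line along which they close (so a half turn about z gives the same grasp; the last joint's range is limited). The gripper opens to 85 mm and grips with 20 to 120 N. Pads are 22 mm wide; open, the fingers measure 114 mm over their backs; the gripper's body (76 mm by 85 mm) begins 54 mm behind the grasp point. The pads swing forward as they close: fully open they stand 13 mm farther back than shut.
Start: joints at [-70.932, 4.979, 10.078, 95.1, 0, 90], TCP at [0.18, -0.52, 0.25] pointing down, gripper open.
Joint ranges: [-179.16, 179.16], [-48.56, 103.87], [-65.8, 70.77], [-126.05, 130.52], [-82.76, 87.17], [-180, 180]. Speed limits (degrees/s): [127.2, 127.2, 147.25, 180, 180, 180].

## Interface

Orientations are given as [roll, pitch, yaw] about the fixed x, y, z axes, in that order (R = Rz(yaw) Ry(pitch) Rx(roll)).
In Python, from workcell import telemetry, camera, calibration, workorder gives the robot as it stands.
- The arm moves only by the tool play_rows, never from a script. Its argument "increments" is a list of rows, each a list of 3 entries, a list of its own where there are three numbers: the shift along the tool's x, y, z in mm, then the turn, a rotation vector about the tool's x, y, z in degrees, then the closure, from 0 (fully open) to 1 (shut). In form: [[[x, y, z], [ax, ay, az], jaw], ...]. A call has 1 to 20 rows; each row is the pose to reach, as a shift and turn from the pose commanded when the call began, along the tool's axes at that moment; what a row does not reach only later rows make up. A row lasts 1/10 s, in which the tool goes at most 50 mm and 8.59 degrees, less where a joint would pass 70% of its speed; a pose out of reach is approached as far as the arm can. A call with a gripper value outside its range is refused whole. The fingers move at their own pace and stop on an object; "grip_force" is the grip in N (left out, the last holds). Time passes only in rows, so rows that repeat a pose let the fingers close. It gives the time, the measured TCP pose, the force, the opening and the grip force at its end, in the units of the state.
- telemetry.get_obs(): the state, without advancing time (a new reading comes with each control period).
- camera(name): name is "scene" or "side" or "wrist"; returns (picture, depth): 400x640x3 uint8, red, green, blue; 400x640 float32, m along the optical axis (not along the pixel's ray), 0 where there is no reading.
- calibration(name): a dict with "vertical_fov" (degrees; the focal length in pixels is half the picture's height over the tangent of half this angle, whatever the lens; pixels are square), "cx", "cy" (the principal point, pixels), "rvec" (rotation vector, rad) and "tvec" (3), from world to camera coordinates, as OpenCV has them; the wrist camera has in their place "hand_eye" (4x4, takes a point from camera to tool coordinates, whose origin is the TCP and whose axes are the flange's). Camera axes: x right, y down, z forward; pixel columns grow to the right and rows downward; lengths in m; the calibration is good to about 2 mm. A picture is of the moment at which its call begins: read the wrist's pose just before it. calibration takes no time and is no camera call.
- workorder.job_done(): hands the job in; it is judged then, once.
The state is a dict: "time": time; "q": joint angles; "qd": joint speeds; "joint_efforts": joint torques, N m; "ee_pos": TCP position; "tcp_rot": TCP orientation; "wrist_force": force on the tool from outside, world axes, zero at the start; "torque": the same for the moment, N m; "opening": finger opening in m; "grasp_force": force on a finger pad.
Only numpy, scipy, OpenCV 4.12 (cv2) and the standard library are available. Lean on these libraries where they do the work, as an engineer would, in place of code of your own. Each camera call takes 0.05 s, during which the arm holds its last target. There are 200 camera calls.

## Task

Start the mould dryer at the grey control panel on the bench with a fingertip, in this order: first press the raised end of the rocker (the main switch) until it has tipped fully over, then push the large square key (the fan) fully down, and last push the small round key (the heater) fully down. All three stay as you leave them. Do not press the domed mushroom stop button, and do not move or lift the two wooden stamps and the bar of soap beside the panel.

Things in the scene. Friction and masses are not known exactly. Their poses are not given: they have to be found in the camera images.
- panel: Grey box with aluminium top plate, fixed, 92 (x) x 280 (y) x 50 mm high; origin: centre of its underside, z up, x away from the robot (yaw up to 0.2 rad). Four white controls on black bezels in a row 66 mm apart along its y; their order changes. Bezels: at most 70 (x) x 54 (y) mm, 6 mm high.
- rocker (a joint): Main switch: white rocker paddle, 60 mm long (panel x) x 30 mm wide (panel y), 8 mm thick, pivot along panel y, 14 mm above the top plate. Angle in rad: about 0 (0 to 0.05) = off at the start, its far (+x) end raised 5 mm; 0.34 = fully tipped, far end down. No spring; friction (about 2 N at rocker_press) holds it where left.
- rocker_press (a point): Point on the top face of the rocker paddle, 21 mm from the pivot towards the raised far end, on its centre line; where to press. It moves with the paddle, about 7 mm down in all, and starts about 23 mm above the top plate. Two small ribs are moulded across the paddle here.
- square_key (a joint): Fan key: large square white key, 40 x 40 mm with a flat top. Travel in m, down: about 0 (0 to 0.0012) at the start, 0.008 = fully down, at a firm stop. No spring; a friction of about 2.5 N holds it where it is left.
- square_top (a point): Centre of the top face of the square key, 22 mm above the plate when up, 14 mm when fully down; moves with the key.
- round_key (a joint): Heater key: small round white key, 24 mm in diameter with a flat top. Travel in m, down: about 0 (0 to 0.0012) at the start, 0.008 = fully down, at a firm stop. No spring; a friction of about 2.5 N holds it where it is left.
- round_top (a point): Centre of the top face of the round key, 22 mm above the plate when up, 14 mm when fully down; moves with the key.
- mushroom (a joint): Stop button, not to be pressed. Travel in m, down: 0 = up, 0.006 = fully down; sprung, starts to move at about 2 N.
- mushroom_top (a point): Top of the white domed mushroom stop button, 40 mm in diameter on a thinner stem, 37 mm above the plate: the tallest of the controls.
- stamp_a: Loose wooden hand stamp, 35 mm in diameter, 64 mm high, standing about 40 mm beyond the left (+y) end of the panel; origin at the centre of its underside. Not to be moved.
- stamp_b: A second wooden hand stamp, 35 mm in diameter, 64 mm high, standing further left; origin at the centre of its underside. Not to be moved.
- soap: Loose cream bar of soap, 55 x 80 x 29 mm, lying beyond the right (-y) end of the panel; origin at the centre of its underside. Not to be moved.

How it is judged (in metres and radians):
On the way, in this order (a step that is already met when the one before it is completed fails the run):
1. the rocker is tipped fully over (value of joint rocker above 0.29 rad), for 0.1 s.
2. then the square key is pushed fully down (value of joint rocker above 0.29 rad and value of joint square_key above 0.0065 m), for 0.1 s.
3. then the round key is pushed fully down (all of step 2 and value of joint round_key above 0.0065 m), for 0.1 s.
At the end, for the whole second after the job is handed in: The rocker is past 0.29 rad, the square and the round key are both more than 6.5 mm down, the mushroom button is up (under 1.5 mm), and the stamps and the soap are within 15 mm of where they started (all of step 3 and value of joint mushroom below 0.0015 m and distance of each of stamp_a, stamp_b, soap from where it was at the start of the episode below 0.015 m); the robot touches nothing.
It fails at once if the square key is pressed before the rocker is on (value of joint square_key above 0.003 m and value of joint rocker below 0.25 rad).
It fails at once if the round key is pressed before the rocker is on and the square key is down (value of joint round_key above 0.003 m and (value of joint rocker below 0.25 rad or value of joint square_key below 0.0055 m)).
It fails at once if the mushroom stop button is pressed (value of joint mushroom above 0.002 m).
It fails at once if a stamp or the soap is moved or lifted (distance of any of stamp_a, stamp_b, soap from where it was at the start of the episode above 0.015 m).
It also fails if it takes over 37 s, if anything falls off the work surface, if the arm or the gripper's body presses on something with over 40 N, if the wrist force passes 120 N, or if a joint passes its speed limit or range.

## Working session

There is one attempt and no reset: what is moved stays moved. The work goes in short steps, Python scripts to look and compute and a tool call to move; the robot and the scene stay as the last step left them, time stands still between calls to the robot, and variables do not carry over. Pictures are saved under pics/ and viewed, at most 10 in all, crops included, and the job is handed in when it is done.

Besides the shell and the picture viewer there is one more tool, called after ">>>" by a JSON object that holds its "fn" and its "kwargs", one argument or row to a line. play_rows: Moves the arm, as the interface text tells. Its arguments: {"type":"object","properties":{"increments":{"type":"array"},"grip_force":{"type":"number"}},"required":["increments"]}

```bash
mkdir -p pics; cat > h.py <<'E'
import numpy as np, cv2
from workcell import telemetry, camera, calibration, workorder
from scipy.spatial.transform import Rotation as R
def snap(n):
    o=telemetry.get_obs(); im,d=camera(n); c=calibration(n)
    f=200/np.tan(np.radians(c["vertical_fov"])/2)
    if n=="wrist":
        T=np.eye(4); T[:3,:3]=R.from_euler('xyz',o["tcp_rot"],degrees=True).as_matrix() if np.size(o["tcp_rot"])==3 else 0
        T[:3,3]=o["ee_pos"]; M=T@np.array(c["hand_eye"])
    else:
        M=np.eye(4); r=cv2.Rodrigues(np.array(c["rvec"],float))[0]; M[:3,:3]=r.T; M[:3,3]=-r.T@np.array(c["tvec"]).ravel()
    v,u=np.mgrid[:400,:640]
    rays=np.stack([(u-c["cx"])/f,(v-c["cy"])/f,np.ones(u.shape)],-1)@M[:3,:3].T
    P=M[:3,3]+rays*d[...,None]; P[d==0]=np.nan
    return im,d,M,rays,P
def onplane(M,rays,u,v,z):
    r=rays[int(round(v)),int(round(u))]; return M[:3,3]+r*(z-M[2,3])/r[2]
E
python3 - <<'E'
from h import *
o=telemetry.get_obs(); print(o)
for n in("scene","side"):
    im,d,M,rays,P=snap(n); print(n,M.round(3),calibration(n),(d==0).mean())
    cv2.imwrite(f"pics/{n}0.png",im[...,::-1]); np.savez(f"{n}0.npz",im=im,M=M,rays=rays,P=P)
E
```

```text
{'time': 0.0, 'q': array([-7.09340450e+01,  5.01012588e+00,  1.00349145e+01,  9.50983711e+01,
        3.88876746e-04,  9.00019006e+01]), 'qd': array([ 0.06549272, -0.02707009, -0.06889742,  0.03403647, -0.00549185,
        0.02548726]), 'joint_efforts': array([ 2.05662240e-03, -5.20398045e+01,  4.64799392e+01,  1.65025686e-02,
        1.79854292e-04,  2.18168464e-05]), 'ee_pos': array([ 0.17959916, -0.5196443 ,  0.24959651]), 'tcp_rot': array([-1.79926418e+02, -3.86435567e-04,  1.90640539e+01]), 'wrist_force': array([-0.43791128, -0.93805189, -0.09253361]), 'torque': array([ 0.01626791,  0.02366447, -0.03822899]), 'grasp_force': 0.0, 'opening': 0.0857796296066638}
scene [[-0.665 -0.553  0.502 -0.054]
 [-0.747  0.487 -0.453  0.51 ]
 [ 0.006 -0.676 -0.737  0.864]
 [ 0.     0.     0.     1.   ]] {'vertical_fov': 55.09517317055713, 'cx': 325.9199064021386, 'cy': 211.1279532369825, 'rvec': array([ 1.10113422, -2.44756481,  0.95642802]), 'tvec': array([0.33977033, 0.30570299, 0.89476886])} 0.04796875
side [[ 0.998  0.046 -0.047  0.528]
 [ 0.066 -0.617  0.784 -0.734]
 [ 0.008 -0.786 -0.618  0.686]
 [ 0.     0.     0.     1.   ]] {'vertical_fov': 50.41068880111994, 'cx': 324.76114723652955, 'cy': 198.42571532440834, 'rvec': array([ 2.23629541,  0.07743534, -0.02713759]), 'tvec': array([-0.48364518,  0.06203751,  1.02457371])} 0.01807421875
```

View pics/scene0.png

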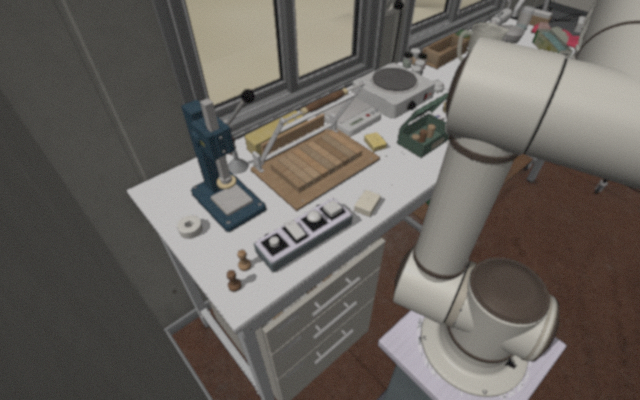

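View pics/side0.png

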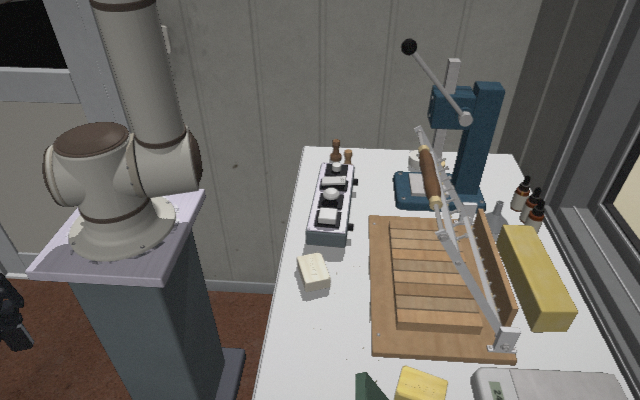

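The side view shows the panel at about (333,205) with four controls, the soap at (313,272) and the stamps at (340,155). In the scene view the panel is at about (303,232). Next I'll measure the controls.

```bash
python3 - <<'E'
from h import *
for n,(u0,u1,v0,v1) in dict(scene=(220,390,180,300),side=(285,365,130,300)).items():
    z=np.load(n+"0.npz"); im,P=z["im"],z["P"]
    sub=im[v0:v1,u0:u1]; Q=P[v0:v1,u0:u1]
    w=((sub.min(-1)>(150 if n=="side" else 130))&(Q[...,2]>.06)&(Q[...,2]<.12)).astype(np.uint8)
    N,L,S,C=cv2.connectedComponentsWithStats(w)
    for i in range(1,N):
        if S[i,4]>15:
            q=Q[L==i]; print(n,S[i],C[i]+[u0,v0],np.nanmedian(q,0).round(3),np.nanpercentile(q[:,2],[10,90]).round(3))
    m=(Q[...,2]>.03)&(Q[...,2]<.06)&(Q[...,1]<.6)
    big=cv2.resize(sub,None,fx=4 if n=="scene" else 3.4,fy=4 if n=="scene" else 3.4,interpolation=cv2.INTER_CUBIC)
    cv2.imwrite(f"pics/{n}c.png",big[...,::-1])
    # panel footprint
    m=(Q[...,2]>.04)&(Q[...,2]<.1); N,L,S,C=cv2.connectedComponentsWithStats(m.astype(np.uint8)); i=1+np.argmax(S[1:,4])
    q=Q[L==i]; q=q[q[:,2]>.045]; print("panel",S[i],cv2.minAreaRect(q[:,:2].astype(np.float32)*1000))
E
```

```text
scene [103  20  18  14 147] [331.42857143 206.80952381] [ 0.488 -0.     0.071] [0.069 0.073]
scene [ 87  31  13  10 110] [312.98181818 215.33636364] [0.489 0.068 0.083] [0.078 0.086]
scene [ 64  39  21  20 199] [293.87939698 228.74371859] [0.496 0.129 0.07 ] [0.067 0.074]
scene [50 57  8  8 49] [273.28571429 240.34693878] [0.499 0.195 0.071] [0.069 0.073]
panel [  33   18   99   68 2672] ((493.75909423828125, 98.18208312988281), (277.9945373535156, 91.25523376464844), 86.45789337158203)
side [48 32  8  5 32] [336.34375 164.21875] [0.501 0.193 0.07 ] [0.069 0.072]
side [ 37  46  24   8 157] [333.38216561 179.44585987] [0.497 0.126 0.069] [0.066 0.073]
side [ 38  58  16  10 116] [330.62068966 192.51724138] [0.494 0.054 0.083] [0.079 0.086]
side [ 33  78  19  12 191] [327.42931937 213.31413613] [ 0.491 -0.006  0.07 ] [0.069 0.072]
panel [  20   32   49   76 2704] ((495.64190673828125, 93.66990661621094), (281.8143310546875, 89.3369369506836), 87.06217193603516)
```

View pics/scenec.png

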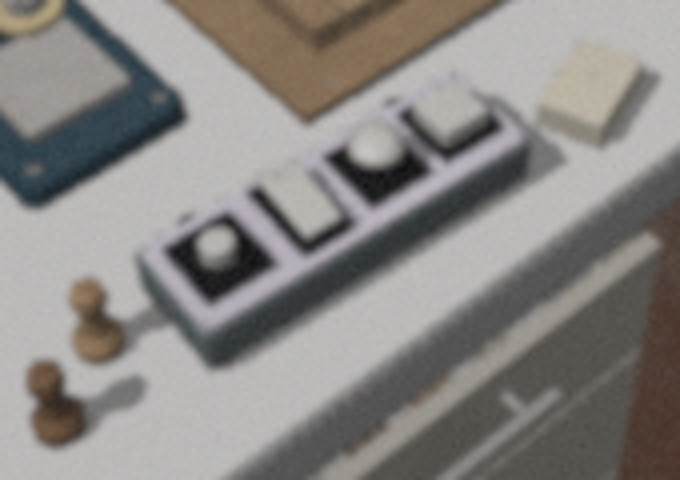

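View pics/sidec.png

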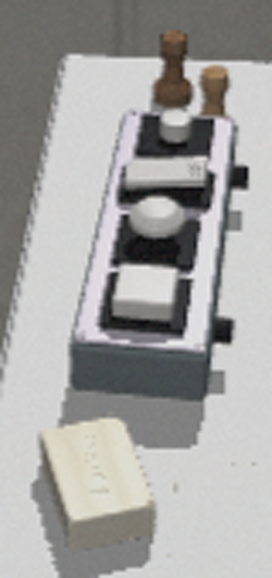

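The order from +y is round (0.500,0.195), rocker (0.496,0.129), mushroom (0.4925,0.063), square (0.489,-0.003), and the panel yaw is about -3°. I'll move above the rocker's far end with the jaw shut and tool y along panel x.

>>> {"fn": "play_rows", "kwargs": {
  "increments": [
    [[44,-42,2],[0,0,-6],1],
    [[88,-84,5],[0,0,-12],1],
    [[132,-126,7],[0,0,-17],1],
    [[176,-167,10],[0,0,-23],1],
    [[221,-209,12],[0,0,-28],1],
    [[265,-251,15],[0,0,-34],1],
    [[309,-293,17],[0,0,-40],1],
    [[354,-335,20],[0,0,-45],1],
    [[398,-377,22],[0,0,-51],1],
    [[442,-418,25],[0,0,-57],1],
    [[486,-460,27],[0,0,-62],1],
    [[531,-502,30],[0,0,-68],1],
    [[531,-502,30],[0,0,-68],1],
    [[531,-502,30],[0,0,-68],1],
    [[531,-502,30],[0,0,-68],1],
    [[531,-502,30],[0,0,-68],1],
    [[531,-502,30],[0,0,-68],1],
    [[531,-502,30],[0,0,-68],1]
  ]
}}

```text
time: 1.9
ee_pos: [0.5172, 0.1274, 0.2203]
tcp_rot: [-180.0, 0.0, 87.0]
wrist_force: [-0.6, 0.4, 0.2]
opening: -0.0001
grasp_force: 0.0
```

```bash
python3 - <<'E'
from h import *
o=telemetry.get_obs(); print(o["time"],o["ee_pos"],o["tcp_rot"],o["opening"],o["wrist_force"])
im,d,M,rays,P=snap("wrist"); cv2.imwrite("pics/w1.png",im[...,::-1])
w=((im.min(-1)>140)&(P[...,2]>.062)&(P[...,2]<.12)).astype(np.uint8)
N,L,S,C=cv2.connectedComponentsWithStats(w)
for i in range(1,N):
    if S[i,4]>100: 
        q=P[L==i]; print(S[i],C[i],np.nanmedian(q,0).round(4),(np.nanmin(q,0)/2+np.nanmax(q,0)/2).round(4))
E
```

```text
1.9 [0.51718857 0.12744625 0.22026539] [-1.79978997e+02  1.57056903e-02  8.70408762e+01] -0.00014379620080910344 [-0.58196893  0.36376408  0.16876886]
[ 586   81   54   73 1585] [608.73249211 117.66876972] [0.7358 0.1826 0.1024] [0.7429 0.1809 0.106 ]
[620  96  20  47 324] [627.76851852 120.80246914] [0.7358 0.1798 0.1184] [0.7396 0.1802 0.1182]
[280 102  27  29 601] [293.19467554 115.76206323] [0.5021 0.1954 0.0712] [0.5018 0.195  0.0712]
[ 262  175   65   34 2086] [294.37535954 191.3485139 ] [0.4985 0.1304 0.0699] [0.4976 0.1299 0.0698]
[274 243  28  32 309] [283.55339806 255.7605178 ] [0.4837 0.0738 0.0794] [0.4884 0.0687 0.0794]
[605 261  35  23 426] [628.47652582 270.73239437] [0.804  0.0411 0.0773] [0.8112 0.0371 0.0745]
[599 278  35  39 676] [615.29733728 297.31065089] [0.78   0.0241 0.0951] [0.7823 0.024  0.091 ]
[590 301  21  71 395] [598.62278481 336.21518987] [ 0.8039 -0.0441  0.0632] [ 0.8059 -0.0438  0.064 ]
```

View pics/w1.png

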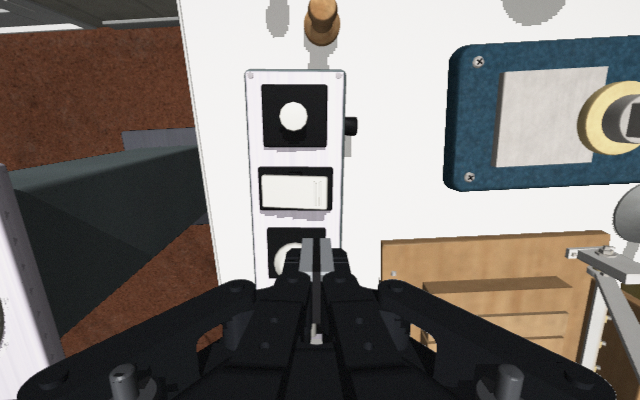

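The wrist view shows the round key at (293,116), the rocker at (294,191) with its ribs at (320,191), and the mushroom hidden under the fingers. This agrees with the earlier measurements, so I'll descend on the rib.

>>> {"fn": "play_rows", "kwargs": {
  "increments": [
    [[2,3,40],[0,0,0],1],
    [[2,3,80],[0,0,0],1],
    [[2,3,110],[0,0,0],1],
    [[2,3,120],[0,0,0],1],
    [[2,3,124],[0,0,0],1],
    [[2,3,128],[0,0,0],1],
    [[2,3,130],[0,0,0],1],
    [[2,3,132],[0,0,0],1],
    [[2,3,134],[0,0,0],1],
    [[2,3,134],[0,0,0],1]
  ]
}}

```text
time: 2.95
ee_pos: [0.5214, 0.1301, 0.087]
tcp_rot: [179.9, -0.0, 87.1]
wrist_force: [3.4, 0.2, 3.6]
opening: -0.0004
grasp_force: 1.8
```

>>> {"fn": "play_rows", "kwargs": {
  "increments": [
    [[0,0,1],[0,0,0],1],
    [[0,0,2],[0,0,0],1],
    [[0,0,3],[0,0,0],1],
    [[0,0,3],[0,0,0],1]
  ]
}}

```text
time: 3.35
ee_pos: [0.5215, 0.1302, 0.0855]
tcp_rot: [179.8, -0.1, 87.1]
wrist_force: [-0.3, -1.9, 15.7]
opening: 0.0003
grasp_force: 8.1
```

The force rise suggests it has reached the stop. I'll lift and check.

>>> {"fn": "play_rows", "kwargs": {
  "increments": [
    [[0,0,1],[0,0,0],1],
    [[0,0,2],[0,0,0],1],
    [[0,0,2],[0,0,0],1]
  ]
}}

```text
time: 3.65
ee_pos: [0.5216, 0.1302, 0.0851]
tcp_rot: [179.8, -0.1, 87.1]
wrist_force: [-5.1, -1.5, 29.3]
opening: 0.0
grasp_force: 13.9
```

>>> {"fn": "play_rows", "kwargs": {
  "increments": [
    [[0,0,-20],[0,0,0],1],
    [[0,0,-60],[0,0,0],1],
    [[0,0,-110],[0,0,0],1],
    [[0,0,-139],[0,0,0],1],
    [[0,0,-139],[0,0,0],1],
    [[0,0,-139],[0,0,0],1]
  ]
}}

```text
time: 4.25
ee_pos: [0.5204, 0.13, 0.22]
tcp_rot: [-180.0, -0.0, 87.1]
wrist_force: [-0.3, -0.3, -0.9]
opening: 0.0
grasp_force: 0.0
```

```bash
python3 - <<'E'
from h import *
o=telemetry.get_obs(); print(o["time"],o["ee_pos"],o["tcp_rot"])
im,d,M,rays,P=snap("wrist")
w=((im.min(-1)>140)&(P[...,2]>.06)&(P[...,2]<.12)&(P[...,0]<.56)).astype(np.uint8)
N,L,S,C=cv2.connectedComponentsWithStats(w)
for i in range(1,N):
    if S[i,4]>100: 
        q=P[L==i]; print(S[i],np.nanmedian(q,0).round(4)); print(np.polyfit(q[:,0],q[:,2],1))
        for a in np.arange(.46,.54,.01):
            k=abs(q[:,0]-a)<.005
            if k.sum()>5: print(a.round(2),np.median(q[k,2]).round(4),end=' ')
        print()
E
```

```text
4.25 [0.52044633 0.1300223  0.2200306 ] [-1.79967938e+02 -3.12674924e-03  8.70741354e+01]
[276 105  28  29 601] [0.5022 0.1952 0.0712]
[0.00875643 0.06680942]
0.49 0.071 0.5 0.0712 0.51 0.0712 
[ 258  178   67   34 2133] [0.4986 0.1304 0.0699]
[-0.16897911  0.15422327]
0.47 0.0743 0.48 0.0733 0.49 0.0715 0.5 0.0697 0.51 0.068 0.52 0.0665 0.53 0.0651 
[271 246  29  31 341] [0.4843 0.0726 0.0806]
[-0.08003923  0.1192542 ]
0.48 0.0803 0.49 0.0815 0.5 0.0756
```

The rocker is fully tipped: its slope is now -0.17. Next is the square key.

>>> {"fn": "play_rows", "kwargs": {
  "increments": [
    [[-45,-8,0],[0,0,0],1],
    [[-90,-16,0],[0,0,0],1],
    [[-134,-23,0],[0,0,0],1],
    [[-134,-23,0],[0,0,0],1],
    [[-134,-23,40],[0,0,0],1],
    [[-134,-23,80],[0,0,0],1],
    [[-134,-23,110],[0,0,0],1],
    [[-134,-23,122],[0,0,0],1],
    [[-134,-23,126],[0,0,0],1],
    [[-134,-23,129],[0,0,0],1],
    [[-134,-23,132],[0,0,0],1],
    [[-134,-23,135],[0,0,0],1],
    [[-134,-23,137],[0,0,0],1],
    [[-134,-23,137],[0,0,0],1]
  ]
}}

```text
time: 5.7
ee_pos: [0.4913, -0.0027, 0.0837]
tcp_rot: [179.9, -0.0, 87.1]
wrist_force: [1.8, -0.5, 1.6]
opening: -0.0003
grasp_force: 0.7
```

>>> {"fn": "play_rows", "kwargs": {
  "increments": [
    [[0,0,1],[0,0,0],1],
    [[0,0,2],[0,0,0],1],
    [[0,0,3],[0,0,0],1],
    [[0,0,3],[0,0,0],1]
  ]
}}

```text
time: 6.1
ee_pos: [0.4914, -0.0027, 0.0829]
tcp_rot: [179.8, -0.0, 87.1]
wrist_force: [-7.1, 1.0, 20.7]
opening: -0.0001
grasp_force: 10.3
```

>>> {"fn": "play_rows", "kwargs": {
  "increments": [
    [[0,0,-20],[0,0,0],1],
    [[0,0,-60],[0,0,0],1],
    [[0,0,-110],[0,0,0],1],
    [[0,0,-140],[0,0,0],1],
    [[45,0,-140],[0,0,0],1],
    [[90,0,-140],[0,0,0],1],
    [[135,0,-140],[0,0,0],1],
    [[180,0,-140],[0,0,0],1],
    [[198,0,-140],[0,0,0],1],
    [[198,0,-140],[0,0,0],1],
    [[198,0,-140],[0,0,0],1]
  ]
}}

```text
time: 7.2
ee_pos: [0.5007, 0.1949, 0.2199]
tcp_rot: [-180.0, 0.0, 87.1]
wrist_force: [-0.7, -0.2, 0.2]
opening: 0.0004
grasp_force: 0.0
```

```bash
python3 - <<'E'
from h import *
im,d,M,rays,P=snap("side")
for n,c in dict(square=(.49,-.003),rocker_far=(.518,.129),mush=(.4925,.063)).items():
    k=(np.hypot(P[...,0]-c[0],P[...,1]-c[1])<.012)&(P[...,2]<.1); print(n,np.nanmedian(P[k,2]),k.sum())
print(telemetry.get_obs()["ee_pos"])
E
```

```text
square 0.06353193603935192 57
rocker_far 0.06609331670803997 47
mush 0.0849091946003595 53
[0.50083864 0.19436859 0.2201086 ]
```

The square key is fully down (top at 0.0635) and the mushroom is up. Last is the round key.

>>> {"fn": "play_rows", "kwargs": {
  "increments": [
    [[0,0,40],[0,0,0],1],
    [[0,0,80],[0,0,0],1],
    [[0,0,110],[0,0,0],1],
    [[0,0,122],[0,0,0],1],
    [[0,0,126],[0,0,0],1],
    [[0,0,129],[0,0,0],1],
    [[0,0,132],[0,0,0],1],
    [[0,0,135],[0,0,0],1],
    [[0,0,137],[0,0,0],1],
    [[0,0,138],[0,0,0],1],
    [[0,0,139],[0,0,0],1],
    [[0,0,140],[0,0,0],1],
    [[0,0,140],[0,0,0],1]
  ]
}}

```text
time: 8.55
ee_pos: [0.5016, 0.1953, 0.0829]
tcp_rot: [179.8, -0.1, 87.1]
wrist_force: [-4.6, -2.9, 18.7]
opening: -0.0002
grasp_force: 9.2
```

>>> {"fn": "play_rows", "kwargs": {
  "increments": [
    [[0,0,-20],[0,0,0],1],
    [[0,0,-60],[0,0,0],1],
    [[0,0,-110],[0,0,0],1],
    [[0,0,-140],[0,0,0],1],
    [[0,0,-140],[0,0,0],1],
    [[0,0,-140],[0,0,0],1]
  ]
}}

```text
time: 9.15
ee_pos: [0.5011, 0.1953, 0.2207]
tcp_rot: [180.0, -0.0, 87.1]
wrist_force: [-0.1, 0.2, -1.5]
opening: 0.0002
grasp_force: 0.0
```

```bash
python3 - <<'E'
from h import *
im,d,M,rays,P=snap("side")
for n,c in dict(square=(.49,-.003),rocker_far=(.518,.129),mush=(.4925,.063),round=(.501,.195)).items():
    k=(np.hypot(P[...,0]-c[0],P[...,1]-c[1])<(.008 if n=="round" else .012))&(P[...,2]<.1); print(n,np.nanmedian(P[k,2]),k.sum())
print(telemetry.get_obs()["ee_pos"])
E
```

```text
square 0.06375473573226342 56
rocker_far 0.0658447895384544 42
mush 0.08426585082376814 51
round 0.06347368703248335 15
[0.50072455 0.19508075 0.21950711]
```

```bash
python3 -c "
from workcell import workorder; print(workorder.job_done())"
```

```text
the job is handed in; nothing more can be done
None
```

The rocker was tipped first, then the square and round keys were pushed fully down; depth readings confirm all three and show the mushroom still up, nothing went near the stamps or soap, and the job is handed in (no verdict was returned).

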